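# Load a weld coupon into the spring clip of a marking jig

## Task

Load the steel weld coupon into the marking jig: press the red release bar down with one fingertip to open the spring clip, and while it stays down push the coupon with the other fingertip along the guides, beneath the open jaw, until it is hard up against the end stop. Only then let the bar up, so that the jaw closes on the coupon, and draw the hand clear. Nothing is to be gripped: slide the coupon flat on the jig, never lift or tip it, and leave the other things on the bench where they are.

Things in the scene. Friction and masses are not known exactly. Their poses are not given: they have to be found in the camera images.
- jig: Marking jig fixed to the bench. Origin: underside of base plate, mid-line of the guided way; +x = direction the coupon is pushed, +y left, z up. Dark steel plate x -116..+80, y -47..+87 mm, 8 thick; coupon slides on its top. Guides 7 mm high: left face y +21.5; right face y -21.5 from x +6 on, before that a lead-in opening out to y -42 at x -52. Fingers fit in the way between y -15 and +18.
- coupon: Loose flat steel weld test coupon, 60 (x) by 40 (y) by 12 mm thick, about 0.2 kg, dark weld seam across its middle. Lies flat on the jig's plate between the guides, a little askew, short of the jaw, x axis roughly along the jig's x. Origin at the centre of its underside. Home: far end on the end stop, origin at jig x +30 mm, near end at jig x 0.
- spring_clip (a joint): Clip angle, rad; a sprung rocker on a shaft along the jig's x at y +34, z 22 mm. 0 = shut (jaw lip 4 mm over the plate: the 12 mm coupon cannot enter); 0.55 = release bar fully down on its stop (lip 17 mm over the plate). The jaw clears the coupon above 0.36 and rests on it at about 0.34. The spring shuts it; about 8 N on the bar hold it fully down.
- bar_pad (a point): Point on the top of the red release bar, a flap left of the hinge shaft, jig x -112..+4 mm. This point: jig x -40, 26 mm left of the shaft. Shut, the bar slopes up to the left at 0.55 rad, outer edge at jig y +78, 37 mm over the bench. Fully down it is level, y +42..+79, top 12.5 mm over the bench = 4.5 mm over the plate, level with the lower half of the coupon's end; a fingertip can slide along it.
- stop_face (a point): Centre of the end stop's face (jig frame: x +60, y 0, z 14 mm).
- marker: Paint marker, black with a red cap, 136 mm long, lying loose to the right of the jig; leave alone. Origin at the centre of its underside.
- nut_a: Loose grey hexagon nut, 47 mm wide, 18 mm high, standing near the jig; leave alone.
- tape_measure: Loose yellow tape measure, 68 x 72 x 34 mm; leave alone.
- tee_a: Loose brass tee fitting, 64 x 53 x 34 mm; leave alone.
- flux_tin: Loose blue round tin, 77 mm across, 39 mm high; leave alone.
- spanner_2: Loose spanner, 180 mm long, 8 mm high; leave alone.
- jaw_lip (a point): Middle of the underside of the bright steel jaw's lip. The jaw is right of the hinge shaft, jig x +13..+57 mm, and its lip, at jig y +10, presses on the coupon near the coupon's left edge. Moves with the clip.
Not all that is in view belongs to the job. What is shaped like the coupon but orange is not meant.

How it is judged:
On the way, in this order (a step that is already met when the one before it is completed fails the run):
1. the release bar is held down by a finger and the clip is open, with the coupon still short of the jaw (value of joint spring_clip above 0.38 rad and contact force between the fingers and spring_clip above 0.5 N and x of coupon in the frame of jig below -0.015 m), for 0.2 s.
2. the coupon is home against the end stop while a finger still holds the release bar down and the clip open (value of joint spring_clip above 0.36 rad and contact force between the fingers and spring_clip above 0.5 N and x of coupon in the frame of jig above 0.0275 m), for 0.2 s.
At the end, for the whole second after the job is handed in: The coupon lies flat and at rest within 2.5 mm of the end stop and square to within 0.08 rad, and the jaw has closed on it (clip angle 0.29 to 0.39, pressing with more than 2 N) (x of coupon in the frame of jig above 0.0275 m and z of coupon in the frame of jig below 0.01 m and angle between the x axis of coupon and the x axis of jig, either way round below 0.08 rad and angle between coupon's own z axis and vertical below 0.04 rad and value of joint spring_clip between 0.29 and 0.39 rad and contact force between spring_clip and coupon above 2 N and linear speed of coupon below 0.01 m/s); the robot touches nothing.
It fails at once if the coupon is lifted off the jig or tipped (z of coupon in the frame of jig above 0.014 m or angle between coupon's own z axis and vertical above 0.2 rad).
It fails at once if one of the other loose things on the bench is moved by more than 25 mm (distance of any of marker, nut_a, tape_measure, tee_a, flux_tin, spanner_2 from where it was at the start of the episode above 0.025 m).
It also fails if it takes over 38 s, if anything falls off the work surface, if the arm or the gripper's body presses on something with over 40 N, if the wrist force passes 120 N, or if a joint passes its speed limit or range.

## Robot

A 7-joint arm with a two-finger parallel gripper is mounted at the origin on a cart in front of the work surface, level with it; the furniture and walls round the work are solid. World frame = base frame: x ahead of the robot, y to its left, z up, the work surface at z = 0. Lengths are in m, angles in rad, forces in N, time in s.
With the tool pointing down it reaches from about 0.4 to 0.85 m from the base axis. Payload 10.4 kg.
Tool frame: the origin (TCP) lies midway between the tips of the shut fingers; the grasp point (between the pads) lies 19 mm behind it; x points along the fingers, y is the direction in which the jaws open and shut, and the axes are right-handed (so a half turn about x gives the same grasp; the last joint's range is limited). The gripper opens to 85 mm and grips with 20 to 120 N. Pads are 22 mm wide; open, the fingers measure 114 mm over their backs; the gripper's body (76 mm by 85 mm) begins 54 mm behind the grasp point. The pads swing forward as they close: fully open they stand 13 mm farther back than shut.
Start: joints at [1.315, 0.332, -0.065, 1.46, 0.022, 1.35, -0.088], TCP at [0.144, -0.608, 0.231] pointing down, gripper open.
Joint ranges: [-2.6, 2.6], [-0.5, 2.12], [-1.47, 1.34], [0.16, 2.42], [-1.27, 4.41], [0.06, 2.06], [-2.6, 2.6]. Speed limits (rad/s): [2.22, 2.22, 2.79, 2.79, 3.14, 3.14, 3.14].

## Interface

Orientations are given as a 3x3 rotation matrix whose columns are the frame's x, y, z axes.
In Python, from rig import state, snapshot, camera_info, hand_in gives the robot as it stands.
- The arm moves only by the tool drive_tool, never from a script. Its argument "steps" is a list of rows, each an object with "hand": the opening in per cent of the stroke, from 0 (shut) to 100 (fully open); "dp": the shift along the tool's x, y, z in m, a list of three; "spin": the turn about the tool's x in degrees. In form: [{"hand": hand, "dp": [x, y, z], "spin": spin}, ...]. A call has 1 to 20 rows; each row is the pose to reach, as a shift and turn from the pose commanded when the call began, along the tool's axes at that moment; what a row does not reach only later rows make up. A row lasts 1/8 s, in which the tool goes at most 62.5 mm and 10.7 degrees, less where a joint would pass 70% of its speed; a pose out of reach is approached as far as the arm can. A call with a gripper value outside its range is refused whole. The fingers move at their own pace and stop on an object; "squeeze" is the grip in N (left out, the last holds). Time passes only in rows, so rows that repeat a pose let the fingers close. It gives the time, the measured TCP pose, the force and the opening at its end, in the units of the state.
- state(): the state, without advancing time (a new reading comes with each control period).
- snapshot(name): name is "side" or "top" or "wrist"; returns (picture, depth): 384x512x3 uint8, red, green, blue; 384x512 float32, m along the optical axis (not along the pixel's ray), 0 where there is no reading.
- camera_info(name): a dict with "fx", "fy", "cx", "cy" (pixels), "position" and "orientation" of the camera in the world; the wrist camera has in their place "tool_from_camera" (4x4, takes a point from camera to tool coordinates, whose origin is the TCP and whose axes are the tool frame's). Camera axes: x right, y down, z forward; pixel columns grow to the right and rows downward; lengths in m; the calibration is good to about 2 mm. A picture is of the moment at which its call begins: read the wrist's pose just before it. camera_info takes no time and is no camera call.
- hand_in(): hands the job in, once; it reports no verdict.
The state is a dict: "time": time; "q": joint angles; "qvel": joint speeds; "joint_torque": joint torques, N m; "tool_pos": TCP position; "eef_rot": TCP orientation; "wrist_force": force on the tool from outside, world axes, zero at the start; "wrist_torque": the same for the moment, N m; "gripper_width": finger opening in m.
Only numpy, scipy, OpenCV 4.12 (cv2) and the standard library are available. Lean on these libraries where they do the work, as an engineer would, in place of code of your own. Each camera call takes 0.05 s, during which the arm holds its last target.

## Working session

There is one attempt and no reset: what is moved stays moved. The work goes in short steps, Python scripts to look and compute and a tool call to move; the robot and the scene stay as the last step left them, time stands still between calls to the robot, and variables do not carry over. Pictures are saved under pics/ and viewed, and the job is handed in when it is done.

Besides the shell and the picture viewer there is one more tool, called as name(argument=value, ...), one argument or row to a line, values as JSON. drive_tool: Moves the arm, as the interface text tells. Its arguments: {"type":"object","properties":{"steps":{"type":"array","items":{"type":"object","properties":{"hand":{"type":"number"},"dp":{"type":"array","items":{"type":"number"}},"spin":{"type":"number"}}}},"squeeze":{"type":"number"}},"required":["steps"]}

```bash
mkdir -p pics; ls; python3 - <<'E'
from rig import state,snapshot,camera_info
import cv2,numpy as np
s=state();print(s)
for n in("side","top"):
    p,d=snapshot(n);cv2.imwrite(f"pics/{n}0.png",cv2.resize(p[:,:,::-1],(800,600),interpolation=cv2.INTER_CUBIC));np.savez(f"pics/{n}0.npz",p=p,d=d)
    print(n,camera_info(n))
print(camera_info("wrist"))
E
```

```text
pics
{'time': 0.0, 'q': array([ 1.31540059,  0.33288693, -0.0646929 ,  1.46098959,  0.02163787,
        1.34989679, -0.08851021]), 'qvel': array([-0.00019266, -0.00023727, -0.00019362,  0.00115743,  0.00048268,
        0.00113578,  0.00037033]), 'joint_torque': array([-6.82681252e-05, -6.25457168e+01,  4.88153100e-02, -3.91597795e+01,
        1.62283774e-02,  1.00103865e-02,  6.99191378e-05]), 'tool_pos': array([ 0.14407243, -0.60776112,  0.23048348]), 'eef_rot': array([[-4.48017931e-04,  2.30711463e-01, -9.73022107e-01],
       [ 1.41491639e-03, -9.73021084e-01, -2.30711872e-01],
       [-9.99998899e-01, -1.48010798e-03,  1.09493463e-04]]), 'wrist_force': array([-0.10967563,  0.14222452,  0.02926062]), 'wrist_torque': array([-0.03040056,  0.01884893, -0.07915862]), 'gripper_width': 0.08548592987504425}
side {'fx': 358.94431157413067, 'fy': 358.94431157413067, 'cx': 252.8024863905541, 'cy': 196.21662983997635, 'position': array([0.00541503, 0.15930527, 0.78129683]), 'orientation': array([[-0.26486832, -0.7712506 ,  0.57880677],
       [-0.96415807,  0.20209513, -0.17192082],
       [ 0.01562001, -0.6035976 , -0.79713609]])}
top {'fx': 362.57630199915997, 'fy': 362.57630199915997, 'cx': 258.0843607078075, 'cy': 182.84931362727093, 'position': array([ 0.36870963, -0.00624419,  1.0974572 ]), 'orientation': array([[-0.00365136, -0.99150171,  0.13004237],
       [-0.99993703,  0.00500013,  0.01004677],
       [-0.01061162, -0.1299975 , -0.99145754]])}
{'fx': 279.59386219666146, 'fy': 279.59386219666146, 'cx': 260.07775280626504, 'cy': 190.72472420611984, 'tool_from_camera': array([[ 9.81469382e-04, -3.06286238e-01,  9.51938957e-01,
        -1.43450184e-01],
       [ 9.99999476e-01,  5.78040286e-04, -8.45036415e-04,
         2.71220604e-04],
       [-2.91436042e-04,  9.51939287e-01,  3.06286645e-01,
        -7.98746555e-02],
       [ 0.00000000e+00,  0.00000000e+00,  0.00000000e+00,
         1.00000000e+00]])}
```

View pics/side0.png

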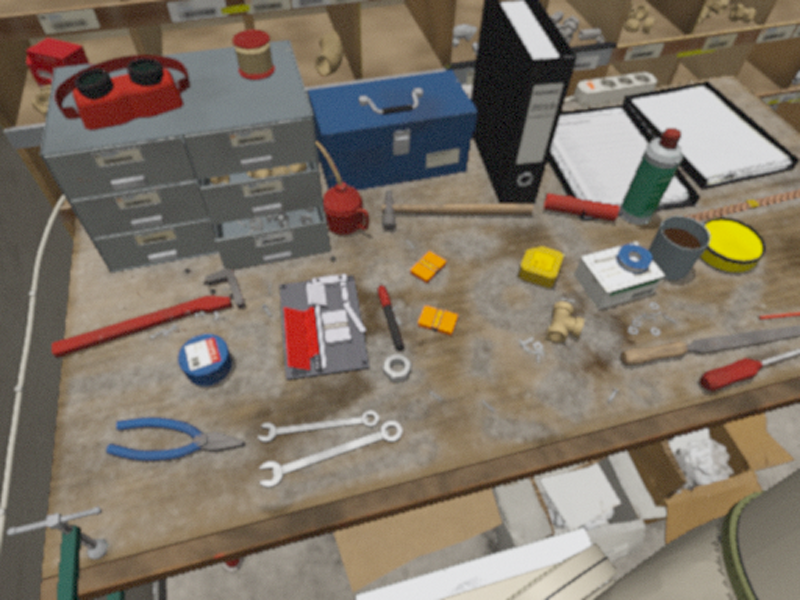

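View pics/top0.png

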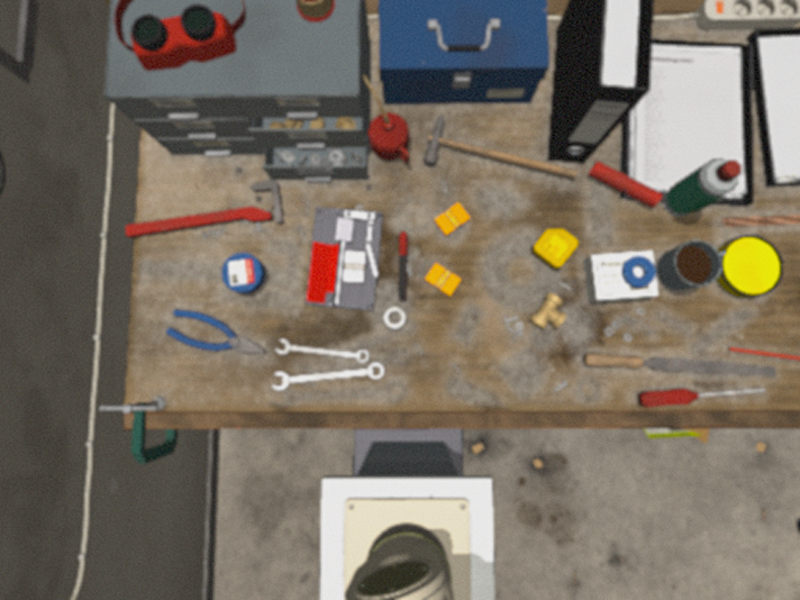

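```bash
python3 - <<'E'
import cv2,numpy as np
for n,(r0,r1,c0,c1) in dict(top=(125,205,185,265),side=(170,245,170,250)).items():
    p=np.load(f"pics/{n}0.npz")['p'][r0:r1,c0:c1,::-1]
    cv2.imwrite(f"pics/{n}0c.png",cv2.resize(p,None,fx=7.4,fy=7.4,interpolation=cv2.INTER_CUBIC))
E
```

```text
(no output)
```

View pics/top0c.png

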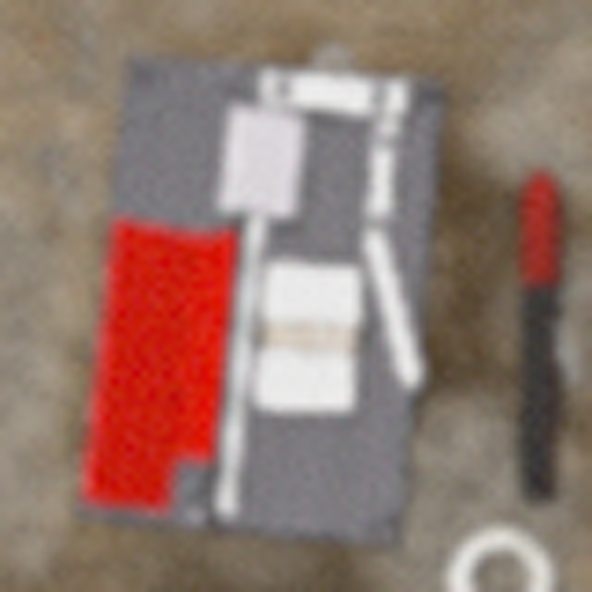

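View pics/side0c.png

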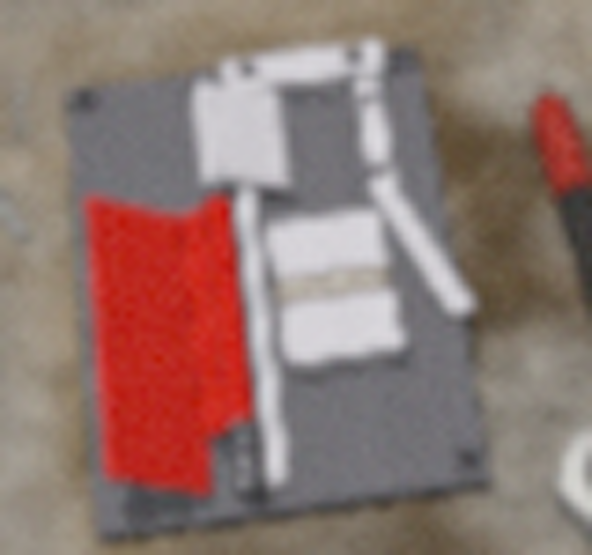

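```bash
cat > h.py <<'E'
import numpy as np,cv2
from rig import *
def ray(ci,uv,z):
    uv=np.atleast_2d(uv).astype(float)
    d=np.c_[(uv[:,0]-ci['cx'])/ci['fx'],(uv[:,1]-ci['cy'])/ci['fy'],np.ones(len(uv))]@ci['orientation'].T
    o=ci['position'];return o+d*((z-o[2])/d[:,2])[:,None]
def wristci(s):
    ci=dict(camera_info("wrist"));T=ci['tool_from_camera'];R=s['eef_rot']
    ci['orientation']=R@T[:3,:3];ci['position']=s['tool_pos']+R@T[:3,3];return ci
E
python3 - <<'E'
from h import *
for n,uv in dict(top=[[185+122/7.4,125+62/7.4],[185+442/7.4,125+80/7.4],[185+402/7.4,125+540/7.4],[185+80/7.4,125+513/7.4]],side=[[170+70/7.4,170+92/7.4],[170+413/7.4,170+45/7.4],[170+488/7.4,170+485/7.4],[170+103/7.4,170+535/7.4]]).items():
    P=ray(camera_info(n),uv,.008)[:,:2];print(n,P.round(4).tolist())
    # order: far-left, far-right, near-right, near-left
    Q=np.array([[.08,.087],[.08,-.047],[-.116,-.047],[-.116,.087]])
    a=P-P.mean(0);b=Q-Q.mean(0);th=np.arctan2((b[:,0]*a[:,1]-b[:,1]*a[:,0]).sum(),(a*b).sum())
    R=np.array([[np.cos(th),-np.sin(th)],[np.sin(th),np.cos(th)]]);t=P.mean(0)-R@Q.mean(0)
    print('th',th,'origin',t,'res',np.abs(Q@R.T+t-P).max())
    # inner pts
ci=camera_info("top")
print('coupon',ray(ci,[[185+310/7.4,125+337/7.4]],.02), 'stop', ray(ci,[[185+325/7.4,125+95/7.4]],.02))
E
```

```text
top [[0.6667, 0.1792], [0.6581, 0.0455], [0.4659, 0.0615], [0.4776, 0.1932]]
th -0.07796059162960663 origin [0.58346437 0.09851239] res 0.0032803660426605763
side [[0.6647, 0.1765], [0.6548, 0.0473], [0.459, 0.0658], [0.473, 0.1937]]
th -0.0919833005491456 origin [0.5789471  0.09925622] res 0.0028288261053020514
coupon [[0.54791526 0.09853897 0.02      ]] stop [[0.64891869 0.09311362 0.02      ]]
```

```bash
python3 - <<'E'
from h import *
z=np.load("pics/top0.npz");d=z['d'];ci=camera_info("top")
v,u=np.mgrid[0:384,0:512]
P=np.stack([(u-ci['cx'])/ci['fx']*d,(v-ci['cy'])/ci['fy']*d,d],-1)@ci['orientation'].T+ci['position']
m=(d>0)&(P[...,2]>.05)&(P[...,0]>.3)&(P[...,0]<.9)&(P[...,1]>-.35)&(P[...,1]<.35)
Q=P[m]
for y in np.arange(-.35,.35,.05):
    q=Q[(Q[:,1]>=y)&(Q[:,1]<y+.05)]
    if len(q): print(round(y,2),'min x',q[:,0].min().round(3),'maxz for x<.75',q[q[:,0]<.75][:,2].max(initial=0).round(3),'maxz',q[:,2].max().round(3))
E
```

```text
-0.35 min x 0.554 maxz for x<.75 0.052 maxz 0.318
-0.3 min x 0.762 maxz for x<.75 0.0 maxz 0.319
-0.25 min x 0.882 maxz for x<.75 0.0 maxz 0.156
-0.2 min x 0.881 maxz for x<.75 0.0 maxz 0.157
-0.15 min x 0.876 maxz for x<.75 0.0 maxz 0.154
-0.1 min x 0.877 maxz for x<.75 0.0 maxz 0.155
-0.05 min x 0.754 maxz for x<.75 0.0 maxz 0.155
-0.0 min x 0.757 maxz for x<.75 0.0 maxz 0.155
0.05 min x 0.725 maxz for x<.75 0.09 maxz 0.267
0.1 min x 0.724 maxz for x<.75 0.09 maxz 0.32
0.15 min x 0.723 maxz for x<.75 0.091 maxz 0.268
0.2 min x 0.725 maxz for x<.75 0.092 maxz 0.267
0.25 min x 0.726 maxz for x<.75 0.09 maxz 0.332
0.3 min x 0.771 maxz for x<.75 0.0 maxz 0.335
```

drive_tool(
  steps=[
    {"hand": 100,"dp": [0,-0.04,-0.05],"spin": 4},
    {"hand": 100,"dp": [0,-0.08,-0.1],"spin": 8},
    {"hand": 100,"dp": [0,-0.12,-0.15],"spin": 12},
    {"hand": 100,"dp": [0,-0.16,-0.2],"spin": 16},
    {"hand": 100,"dp": [0,-0.2,-0.25],"spin": 18.2},
    {"hand": 80,"dp": [0,-0.24,-0.29],"spin": 18.2},
    {"hand": 60,"dp": [0,-0.28,-0.33],"spin": 18.2},
  ],
)

```text
time: 0.98
tool_pos: [0.4015, -0.2575, 0.2312]
eef_rot: [[-0.0, -0.084, -0.996], [-0.0, -0.996, 0.084], [-1.0, 0.0, 0.0]]
wrist_force: [0.6, -0.7, 0.0]
gripper_width: 0.052
```

drive_tool(
  steps=[
    {"hand": 55,"dp": [0,-0.05,-0.016]},
    {"hand": 53,"dp": [0,-0.1,-0.032]},
    {"hand": 53,"dp": [0,-0.15,-0.048]},
    {"hand": 53,"dp": [0,-0.2,-0.064]},
    {"hand": 53,"dp": [0,-0.25,-0.08]},
    {"hand": 53,"dp": [0,-0.3,-0.096]},
    {"hand": 53,"dp": [0,-0.35,-0.112]},
    {"hand": 53,"dp": [0,-0.39,-0.129]},
    {"hand": 53,"dp": [0,-0.39,-0.129]},
  ],
)

```text
validation failed for argument at $.st...
```

```bash
python3 - <<'E'
from h import *
s=state();p,d=snapshot("wrist")
print(s['time'],s['tool_pos'],s['eef_rot'].round(4).tolist(),s['gripper_width'])
cv2.imwrite("pics/w1.png",cv2.resize(p[:,:,::-1],(800,600),interpolation=cv2.INTER_CUBIC));np.savez("pics/w1.npz",p=p,d=d,**s)
E
```

```text
0.975 [ 0.40150255 -0.2574702   0.23118951] [[-0.0001, -0.0842, -0.9964], [-0.0002, -0.9964, 0.0842], [-1.0, 0.0002, 0.0001]] 0.05202437810473928
```

View pics/w1.png

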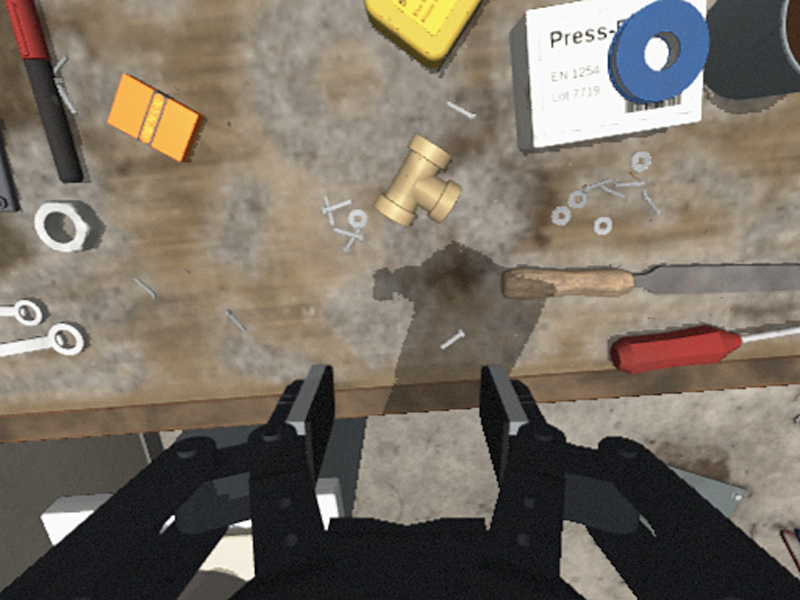

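The wrist view still shows the bench right of the jig: orange decoy block at (155,115), nut at (65,225). The move was refused, so I'll send it again with a spin in every row.

drive_tool(
  steps=[
    {"hand": 55,"dp": [0,-0.05,-0.016],"spin": 0},
    {"hand": 53,"dp": [0,-0.1,-0.032],"spin": 0},
    {"hand": 53,"dp": [0,-0.15,-0.048],"spin": 0},
    {"hand": 53,"dp": [0,-0.2,-0.064],"spin": 0},
    {"hand": 53,"dp": [0,-0.25,-0.08],"spin": 0},
    {"hand": 53,"dp": [0,-0.3,-0.096],"spin": 0},
    {"hand": 53,"dp": [0,-0.35,-0.112],"spin": 0},
    {"hand": 53,"dp": [0,-0.39,-0.08],"spin": 0},
    {"hand": 53,"dp": [0,-0.39,-0.08],"spin": 0},
  ],
)

```text
time: 2.15
tool_pos: [0.5116, 0.1262, 0.2312]
eef_rot: [[-0.001, -0.078, -0.997], [0.001, -0.997, 0.078], [-1.0, -0.001, 0.001]]
wrist_force: [-0.1, -0.5, 0.3]
gripper_width: 0.0454
```

```bash
python3 - <<'E'
from h import *
s=state();p,d=snapshot("wrist")
print(s['time'],s['tool_pos'],s['eef_rot'].round(4).tolist(),s['gripper_width'])
cv2.imwrite("pics/w2.png",cv2.resize(p[:,:,::-1],(800,600),interpolation=cv2.INTER_CUBIC));np.savez("pics/w2.npz",p=p,d=d,**s)
E
```

```text
2.15 [0.51159136 0.12624763 0.23115735] [[-0.0009, -0.0779, -0.997], [0.0008, -0.997, 0.0779], [-1.0, -0.0008, 0.001]] 0.045412184873385934
```

View pics/w2.png

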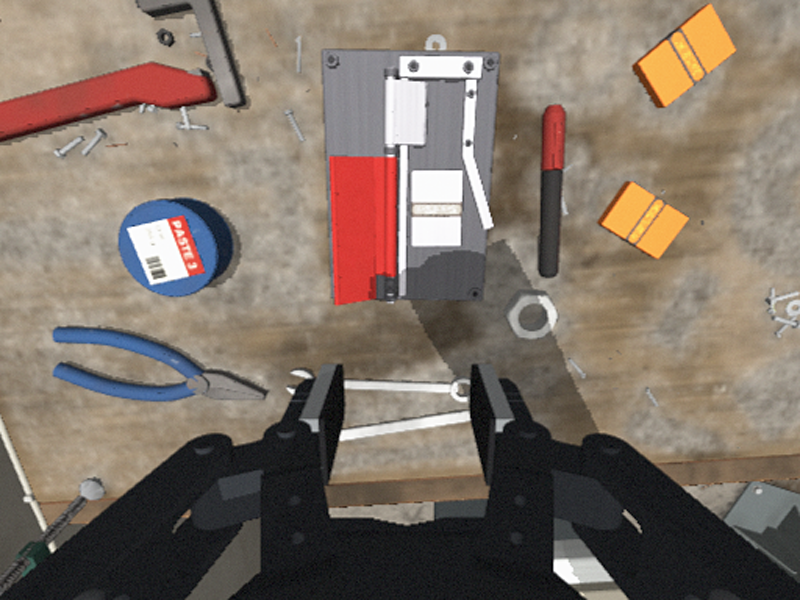

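Clear view: jig plate corners (322,50), (500,52), (484,300); red bar (360,230); jaw (407,112); the steel coupon with tan seam is at (437,208). The candidates are the coupon at (437,208) and two orange look-alikes at (645,218) and (685,57). I choose the steel one between the guides, and check it in a crop.

```bash
python3 - <<'E'
from h import *
p=np.load("pics/w2.npz")['p'][25:200,195:330,::-1]
cv2.imwrite("pics/w2c.png",cv2.resize(p,None,fx=4,fy=4,interpolation=cv2.INTER_CUBIC)[:600*2][:, :])
q=cv2.resize(p,None,fx=3.4,fy=3.4,interpolation=cv2.INTER_CUBIC);cv2.imwrite("pics/w2c.png",q);print(q.shape)
E
```

```text
(595, 459, 3)
```

View pics/w2c.png

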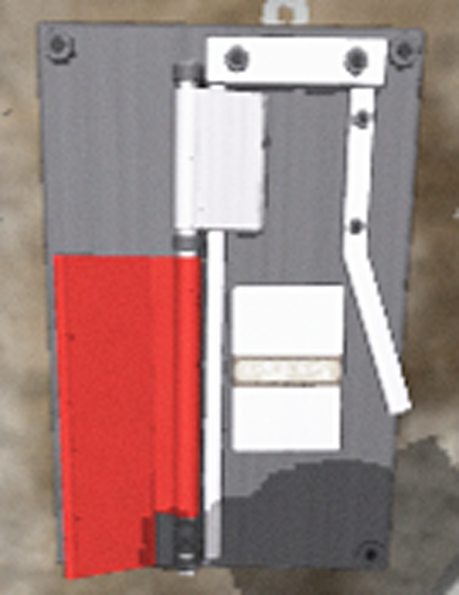

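```bash
python3 - <<'E'
from h import *
w=np.load("pics/w2.npz");s={k:w[k] for k in('tool_pos','eef_rot')};ci=wristci(s)
f=lambda a:np.array(a,float)/3.4+[195,25]
P=ray(ci,f([[38,22],[427,27],[388,568],[60,567]]),.008)[:,:2]
Q=np.array([[.08,.087],[.08,-.047],[-.116,-.047],[-.116,.087]])
a=P-P.mean(0);b=Q-Q.mean(0);th=np.arctan2((b[:,0]*a[:,1]-b[:,1]*a[:,0]).sum(),(a*b).sum())
R=np.array([[np.cos(th),-np.sin(th)],[np.sin(th),np.cos(th)]]);t=P.mean(0)-R@Q.mean(0)
print(th,t,(P-t)@R)
C=ray(ci,f([[233,284],[343,286],[341,452],[233,450]]),.02)[:,:2];c=(C-t)@R
print('coupon',c.round(4).tolist(),c.mean(0)); 
print('guide L',((ray(ci,f([[222,240],[222,480]]),.015)[:,:2]-t)@R),'stop',((ray(ci,f([[300,88]]),.014)[:,:2]-t)@R))
print('bar outer',((ray(ci,f([[55,255],[65,578]]),.037)[:,:2]-t)@R))
print('shaft',((ray(ci,f([[188,200],[188,560]]),.022)[:,:2]-t)@R))
# fingertips in picture -> tool frame, from depth
d=w['d'];T=camera_info('wrist')['tool_from_camera']
for u,v in [(310,375),(325,370),(340,370),(472,370),(485,370),(500,375),(330,400),(480,400)]:
    u*=.64;v*=.64;z=float(d[int(v),int(u)]);print(u,v,(T[:3,:3]@np.array([(u-ci['cx'])/ci['fx']*z,(v-ci['cy'])/ci['fy']*z,z])+T[:3,3]).round(4))
print(state()['tool_pos'],state()['eef_rot'].round(4)[:2].tolist())
E
```

```text
-0.08960444763317235 [0.58511611 0.09842639] [[ 0.07984171  0.08639618]
 [ 0.07986708 -0.04682903]
 [-0.11523395 -0.04632541]
 [-0.11647485  0.08675827]]
coupon [[-0.0051, 0.0184], [-0.0053, -0.021], [-0.0655, -0.0233], [-0.0652, 0.0175]] [-0.03527957 -0.00209811]
guide L [[ 0.00983676  0.02254505]
 [-0.07798226  0.02147349]] stop [[ 0.05953997 -0.00360853]]
bar outer [[ 0.00402765  0.07887313]
 [-0.11123891  0.07994253]]
shaft [[ 0.02272474  0.0344903 ]
 [-0.10836778  0.03433271]]
198.4 240.0 [ 0.2241 -0.0908  0.1144]
208.0 236.8 [-0.0116 -0.0275 -0.0121]
217.6 236.8 [-0.0107 -0.0226 -0.0116]
302.08 236.8 [-0.0047  0.0228 -0.0086]
310.40000000000003 236.8 [-0.0113  0.0261 -0.012 ]
320.0 240.0 [0.2308 0.0888 0.1178]
211.20000000000002 256.0 [-0.031  -0.0226 -0.0123]
307.2 256.0 [-0.0248  0.0225 -0.0086]
[0.51272005 0.1235077  0.23113687] [[-0.0004, -0.0814, -0.9967], [-0.0004, -0.9967, 0.0814]]
```

drive_tool(
  steps=[
    {"hand": 53,"dp": [0.03,-0.011,0.0175],"spin": 0.3},
    {"hand": 53,"dp": [0.08,-0.011,0.0175],"spin": 0.3},
    {"hand": 53,"dp": [0.13,-0.011,0.0175],"spin": 0.3},
    {"hand": 53,"dp": [0.17,-0.011,0.0175],"spin": 0.3},
    {"hand": 53,"dp": [0.18,-0.011,0.0175],"spin": 0.3},
    {"hand": 53,"dp": [0.18,-0.011,0.0175],"spin": 0.3},
    {"hand": 53,"dp": [0.18,-0.011,0.0175],"spin": 0.3},
  ],
)

```text
time: 3.08
tool_pos: [0.4982, 0.1347, 0.0529]
eef_rot: [[0.003, -0.09, -0.996], [0.0, -0.996, 0.09], [-1.0, -0.0, -0.002]]
wrist_force: [0.7, -0.0, 0.4]
gripper_width: 0.0453
```

```bash
cat >> h.py <<'E'
TH=-0.0896;O=np.array([.5851,.0984])
RJ=np.array([[np.cos(TH),-np.sin(TH)],[np.sin(TH),np.cos(TH)]])
def rep():
    s=state();j=(s['tool_pos'][:2]-O)@RJ
    print('t',s['time'],'jig',j.round(4),'z',s['tool_pos'][2].round(4),'ang err deg',np.degrees(np.arctan2(-s['eef_rot'][1,2]*-1,-s['eef_rot'][0,2])*-1-TH).round(2),'F',s['wrist_force'].round(1),'w',round(s['gripper_width'],4));return s
E
python3 - <<'E'
from h import *
s=rep();print(s['eef_rot'].round(4).tolist())
p,d=snapshot("wrist")
cv2.imwrite("pics/w3.png",cv2.resize(p[:,:,::-1],(800,600),interpolation=cv2.INTER_CUBIC));np.savez("pics/w3.npz",p=p,d=d,**s)
E
```

```text
t 3.075 jig [-0.0898  0.0284] z 0.0529 ang err deg -0.06 F [ 0.7 -0.   0.4] w 0.0453
[[0.0025, -0.0904, -0.9959], [0.0002, -0.9959, 0.0904], [-1.0, -0.0004, -0.0025]]
```

View pics/w3.png

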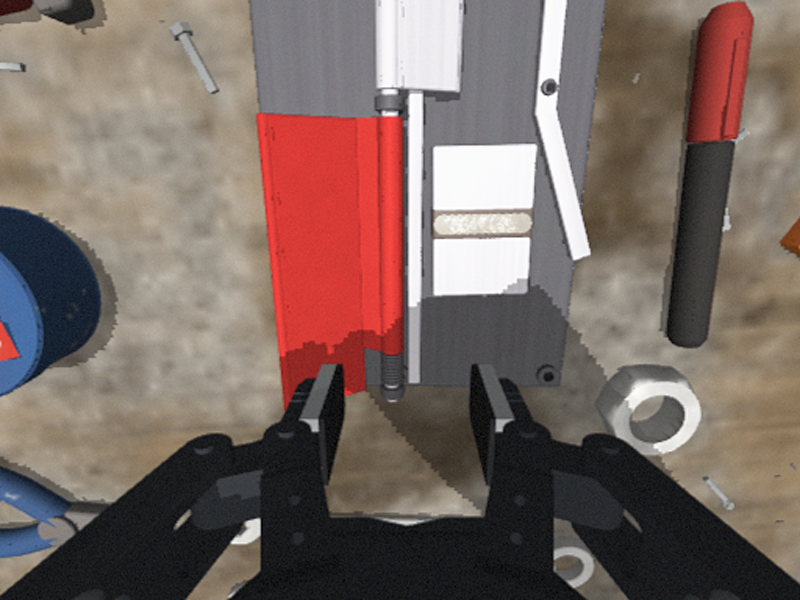

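drive_tool(
  steps=[
    {"hand": 53,"dp": [0.012,-0.001,0.001],"spin": 0},
    {"hand": 53,"dp": [0.024,-0.001,0.001],"spin": 0},
    {"hand": 53,"dp": [0.034,-0.001,0.001],"spin": 0},
    {"hand": 53,"dp": [0.034,-0.001,0.001],"spin": 0},
    {"hand": 53,"dp": [0.034,-0.001,0.001],"spin": 0},
  ],
)

```text
time: 3.75
tool_pos: [0.4959, 0.1358, 0.0173]
eef_rot: [[-0.001, -0.09, -0.996], [-0.0, -0.996, 0.09], [-1.0, 0.0, 0.0]]
wrist_force: [-2.0, -1.0, 4.7]
gripper_width: 0.0454
```

```bash
python3 - <<'E'
from h import *
s=rep()
p,d=snapshot("wrist")
cv2.imwrite("pics/w4.png",cv2.resize(p[:,:,::-1],(800,600),interpolation=cv2.INTER_CUBIC));np.savez("pics/w4.npz",p=p,d=d,**s)
E
```

```text
t 3.75 jig [-0.0922  0.0293] z 0.0173 ang err deg -0.02 F [-2.  -1.   4.7] w 0.0454
```

View pics/w4.png

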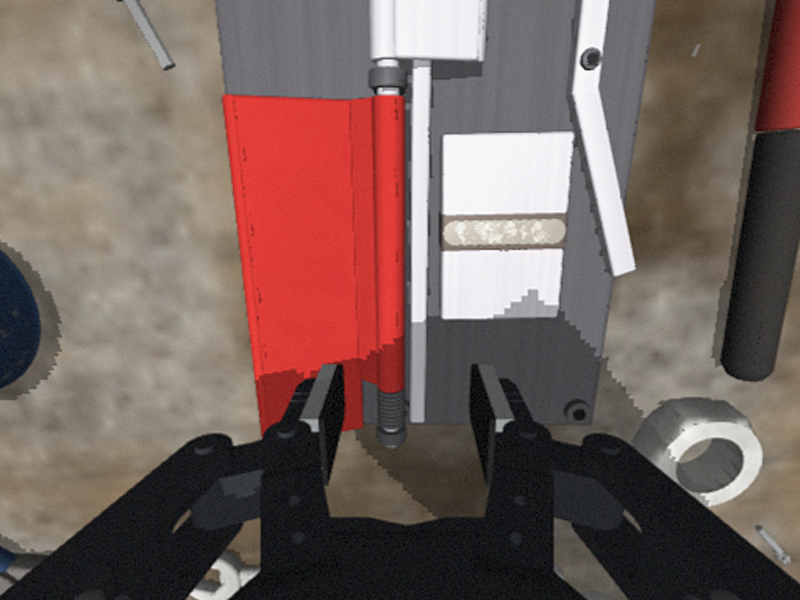

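Finger is on the bar (4.7 N), pusher finger stands in the way behind the coupon (near end at v≈318). Pressing on.

drive_tool(
  steps=[
    {"hand": 53,"dp": [0.003,0,0],"spin": 0},
    {"hand": 53,"dp": [0.006,0,0],"spin": 0},
    {"hand": 53,"dp": [0.006,0,0],"spin": 0},
  ],
)

```text
time: 4.18
tool_pos: [0.4958, 0.1348, 0.0115]
eef_rot: [[-0.001, -0.091, -0.996], [-0.002, -0.996, 0.091], [-1.0, 0.002, 0.001]]
wrist_force: [-5.5, -5.1, 11.5]
gripper_width: 0.045
```

```bash
python3 - <<'E'
from h import *
s=rep()
E
```

```text
t 4.175 jig [-0.0922  0.0283] z 0.0115 ang err deg -0.06 F [-5.5 -5.1 11.5] w 0.045
```

```bash
python3 - <<'E'
from h import *
s=rep()
p,d=snapshot("wrist");q,_=snapshot("side")
cv2.imwrite("pics/w5.png",np.hstack([p[:,80:430,::-1],cv2.resize(q[150:260,150:270,::-1],(419,384),interpolation=cv2.INTER_CUBIC)]));np.savez("pics/w5.npz",p=p,d=d,**s);rep()
E
```

```text
t 4.175 jig [-0.0922  0.0283] z 0.0115 ang err deg -0.06 F [-5.5 -5.1 11.5] w 0.045
t 4.275 jig [-0.0921  0.0283] z 0.0117 ang err deg -0.06 F [-4.8 -4.7 10.8] w 0.0453
```

View pics/w5.png

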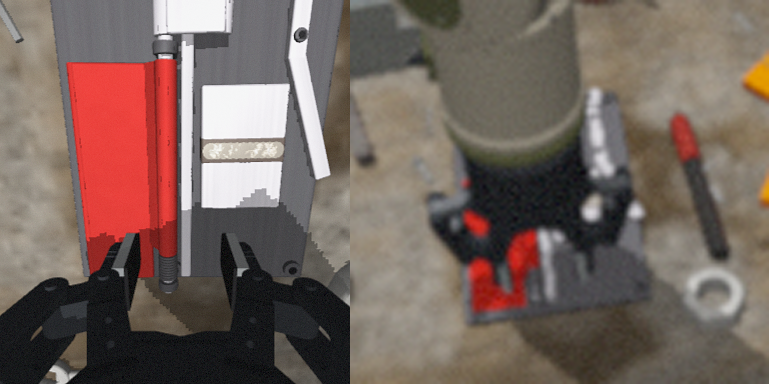

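```bash
cat >> h.py <<'E'
def clip(f):
    w=np.load(f);ci=wristci(w);p=w['p'].astype(int);d=w['d'].astype(float)
    v,u=np.mgrid[0:384,0:512]
    P=np.stack([(u-ci['cx'])/ci['fx']*d,(v-ci['cy'])/ci['fy']*d,d],-1)@ci['orientation'].T+ci['position']
    J=np.concatenate([(P[...,:2]-O)@RJ,P[...,2:]],-1)
    m=(d>0)&(p[...,0]>110)&(p[...,1]<90)&(J[...,0]>-.06)&(J[...,0]<.0)&(J[...,1]>.046)&(J[...,1]<.09)
    k=np.polyfit(J[m][:,1],J[m][:,2],1);print('bar n',m.sum(),'angle',np.arctan(k[0]).round(3),'ymax',J[m][:,1].max().round(4),'z@y60',np.polyval(k,.06).round(4))
    m=(d>0)&(J[...,0]>-.035)&(J[...,0]<0.05)&(J[...,1]>-.012)&(J[...,1]<.002)
    return J,p,d
E
python3 - <<'E'
from h import *
for i in (2,3,4,5): clip(f"pics/w{i}.npz")
rep()
E
```

```text
bar n 1503 angle 0.477 ymax 0.085 z@y60 0.0272
bar n 6398 angle 0.533 ymax 0.0802 z@y60 0.0272
bar n 9533 angle 0.315 ymax 0.0819 z@y60 0.0213
bar n 8717 angle 0.061 ymax 0.0838 z@y60 0.0151
t 4.275 jig [-0.0921  0.0283] z 0.0117 ang err deg -0.06 F [-4.8 -4.7 10.8] w 0.0453
```

drive_tool(
  steps=[
    {"hand": 53,"dp": [0.0015,0,0],"spin": 0},
    {"hand": 53,"dp": [0.002,0,-0.004],"spin": 0},
    {"hand": 53,"dp": [0.002,0,-0.008],"spin": 0},
    {"hand": 53,"dp": [0.002,0,-0.011],"spin": 0},
    {"hand": 53,"dp": [0.002,0,-0.014],"spin": 0},
    {"hand": 53,"dp": [0.002,0,-0.018],"spin": 0},
    {"hand": 53,"dp": [0.002,0,-0.022],"spin": 0},
    {"hand": 53,"dp": [0.002,0,-0.026],"spin": 0},
    {"hand": 53,"dp": [0.002,0,-0.026],"spin": 0},
  ],
)

```text
time: 5.4
tool_pos: [0.5207, 0.1348, 0.01]
eef_rot: [[-0.002, -0.088, -0.996], [0.0, -0.996, 0.088], [-1.0, -0.0, 0.002]]
wrist_force: [-10.5, 0.9, 16.7]
gripper_width: 0.0453
```

```bash
python3 - <<'E'
from h import *
s=rep()
p,d=snapshot("wrist");cv2.imwrite("pics/w6.png",p[:,:,::-1]);np.savez("pics/w6.npz",p=p,d=d,**s);rep();clip("pics/w6.npz")
E
```

```text
t 5.4 jig [-0.0674  0.0305] z 0.01 ang err deg 0.06 F [-10.5   0.9  16.7] w 0.0453
t 5.45 jig [-0.0674  0.0305] z 0.01 ang err deg 0.06 F [-10.9   1.   15.7] w 0.0452
bar n 7009 angle -0.015 ymax 0.0818 z@y60 0.0133
```

View pics/w6.png

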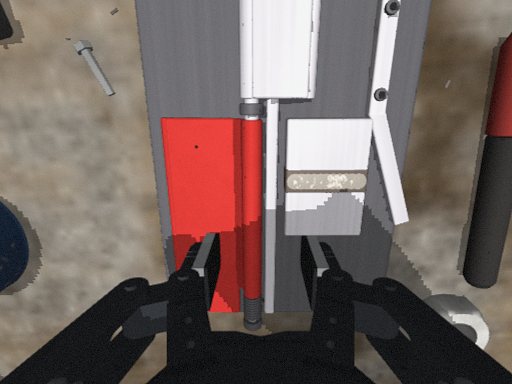

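drive_tool(
  steps=[
    {"hand": 53,"dp": [0,0,-0.004],"spin": 0},
    {"hand": 53,"dp": [0,0,-0.008],"spin": 0},
    {"hand": 53,"dp": [0,0,-0.012],"spin": 0},
    {"hand": 53,"dp": [0,0,-0.016],"spin": 0},
    {"hand": 53,"dp": [0,0,-0.02],"spin": 0},
    {"hand": 53,"dp": [0,0,-0.024],"spin": 0},
    {"hand": 53,"dp": [0,0,-0.028],"spin": 0},
    {"hand": 53,"dp": [0,0,-0.032],"spin": 0},
    {"hand": 53,"dp": [0,0,-0.032],"spin": 0},
  ],
)

```text
time: 6.58
tool_pos: [0.553, 0.1322, 0.0101]
eef_rot: [[-0.001, -0.088, -0.996], [0.001, -0.996, 0.088], [-1.0, -0.001, 0.001]]
wrist_force: [-8.7, 0.9, 14.3]
gripper_width: 0.0452
```

```bash
python3 - <<'E'
from h import *
s=rep()
p,d=snapshot("wrist");cv2.imwrite("pics/w7.png",p[:,:,::-1]);np.savez("pics/w7.npz",p=p,d=d,**s);rep();clip("pics/w7.npz")
E
```

```text
t 6.575 jig [-0.035   0.0308] z 0.0101 ang err deg 0.06 F [-8.7  0.9 14.3] w 0.0452
t 6.625 jig [-0.035   0.0308] z 0.0101 ang err deg 0.06 F [-8.2  1.2 14.7] w 0.0455
bar n 4025 angle -0.042 ymax 0.0817 z@y60 0.0136
```

View pics/w7.png

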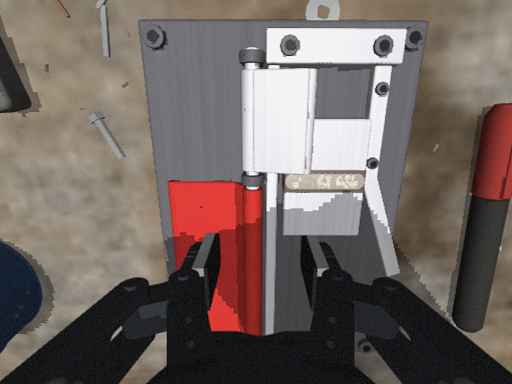

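Coupon (seam at (325,182)) is sliding under the open jaw, squared on the guides; bar is still fully down. Continuing to the stop.

drive_tool(
  steps=[
    {"hand": 53,"dp": [0,0,-0.004],"spin": 0},
    {"hand": 53,"dp": [0,0,-0.008],"spin": 0},
    {"hand": 53,"dp": [0,0,-0.012],"spin": 0},
    {"hand": 53,"dp": [0,0,-0.015],"spin": 0},
    {"hand": 53,"dp": [0,0,-0.018],"spin": 0},
    {"hand": 53,"dp": [0,0,-0.02],"spin": 0},
    {"hand": 53,"dp": [0,0,-0.022],"spin": 0},
    {"hand": 53,"dp": [0,0,-0.023],"spin": 0},
    {"hand": 53,"dp": [0,0,-0.023],"spin": 0},
  ],
)

```text
time: 7.75
tool_pos: [0.5749, 0.1302, 0.0101]
eef_rot: [[-0.003, -0.088, -0.996], [0.001, -0.996, 0.088], [-1.0, -0.0, 0.003]]
wrist_force: [-13.1, 0.6, 17.6]
gripper_width: 0.0452
```

```bash
python3 - <<'E'
from h import *
s=rep()
p,d=snapshot("wrist");cv2.imwrite("pics/w8.png",p[:,:,::-1]);np.savez("pics/w8.npz",p=p,d=d,**s);rep();clip("pics/w8.npz")
E
```

```text
t 7.75 jig [-0.013   0.0307] z 0.0101 ang err deg 0.08 F [-13.1   0.6  17.6] w 0.0452
t 7.8 jig [-0.013   0.0308] z 0.0101 ang err deg 0.08 F [-13.    0.1  17.6] w 0.0452
bar n 2350 angle -0.02 ymax 0.0812 z@y60 0.0134
```

View pics/w8.png

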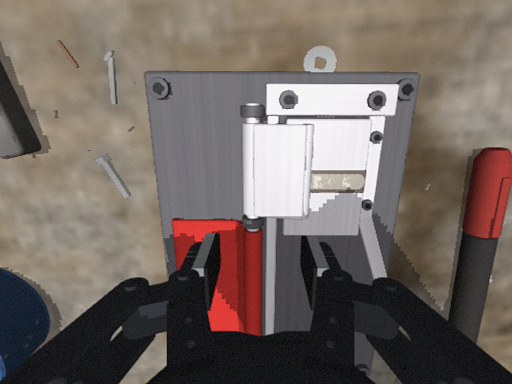

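drive_tool(
  steps=[
    {"hand": 53,"dp": [0,0,-0.001],"spin": 0},
    {"hand": 53,"dp": [0,0,-0.002],"spin": 0},
    {"hand": 53,"dp": [0,0,-0.003],"spin": 0},
    {"hand": 53,"dp": [0,0,-0.003],"spin": 0},
  ],
)

```text
time: 8.3
tool_pos: [0.5764, 0.1301, 0.01]
eef_rot: [[-0.006, -0.088, -0.996], [0.0, -0.996, 0.088], [-1.0, 0.0, 0.006]]
wrist_force: [-21.0, -0.4, 24.7]
gripper_width: 0.0448
```

```bash
python3 - <<'E'
from h import *
s=rep()
p,d=snapshot("wrist");np.savez("pics/w9.npz",p=p,d=d,**s);rep();clip("pics/w9.npz")
cv2.imwrite("pics/w9.png",cv2.resize(p[70:250,220:420,::-1],None,fx=3.3,fy=3.3,interpolation=cv2.INTER_CUBIC))
E
```

```text
t 8.3 jig [-0.0115  0.0308] z 0.01 ang err deg 0.08 F [-21.   -0.4  24.7] w 0.0448
t 8.35 jig [-0.0115  0.0308] z 0.01 ang err deg 0.08 F [-20.9   0.6  22.9] w 0.0454
bar n 2242 angle -0.022 ymax 0.0811 z@y60 0.0134
```

View pics/w9.png

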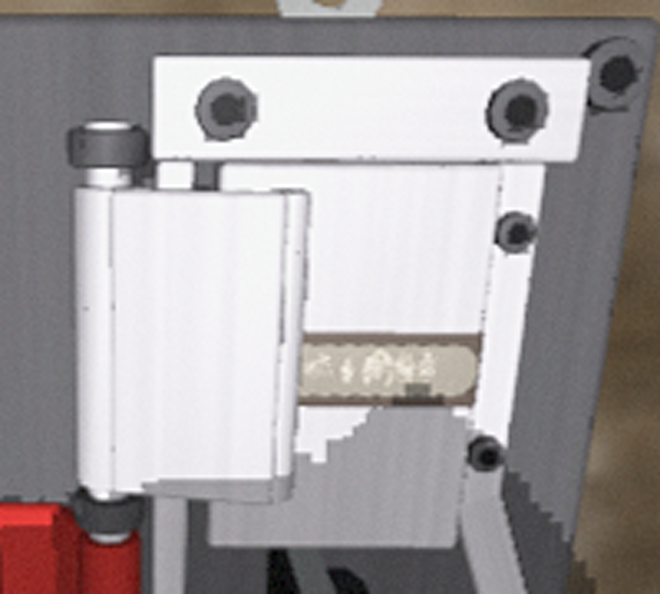

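```bash
python3 - <<'E'
from h import *
w=np.load("pics/w9.npz");ci=wristci(w)
f=lambda a:np.array(a,float)/3.3+[220,70]
for n,a,z in [('near end',[[210,546],[456,547]],.02),('seam near/far edges',[[390,405],[390,334]],.02),('right edge',[[497,180],[478,380],[458,520]],.02),('stop top front edge',[[220,160],[500,162]],.02)]:
    print(n,((ray(ci,f(a),z)[:,:2]-O)@RJ).round(4).tolist())
E
```

```text
near end [[0.0007, 0.0187], [0.0006, -0.0207]]
seam near/far edges [[0.0245, -0.008], [0.0356, -0.0071]]
right edge [[0.058, -0.0201], [0.0285, -0.021], [0.0053, -0.0205]]
stop top front edge [[0.0606, 0.0189], [0.0604, -0.0202]]
```

drive_tool(
  steps=[
    {"hand": 53,"dp": [0,0,0.0015],"spin": 0},
    {"hand": 53,"dp": [0,0,0.003],"spin": 0},
    {"hand": 53,"dp": [0,0,0.005],"spin": 0},
    {"hand": 53,"dp": [0,0,0.006],"spin": 0},
    {"hand": 53,"dp": [0,0,0.006],"spin": 0},
  ],
)

```text
time: 8.98
tool_pos: [0.5759, 0.1303, 0.011]
eef_rot: [[0.005, -0.09, -0.996], [0.002, -0.996, 0.09], [-1.0, -0.003, -0.005]]
wrist_force: [4.1, 2.3, 7.8]
gripper_width: 0.0457
```

```bash
python3 - <<'E'
from h import *
s=rep()
p,d=snapshot("wrist");np.savez("pics/w10.npz",p=p,d=d,**s);rep();clip("pics/w10.npz")
cv2.imwrite("pics/w10.png",cv2.resize(p[70:250,220:420,::-1],None,fx=3.3,fy=3.3,interpolation=cv2.INTER_CUBIC))
E
```

```text
t 8.975 jig [-0.012  0.031] z 0.011 ang err deg -0.01 F [4.1 2.3 7.8] w 0.0457
t 9.025 jig [-0.012  0.031] z 0.011 ang err deg -0.01 F [1.9 3.1 6.6] w 0.0454
bar n 2345 angle 0.019 ymax 0.0824 z@y60 0.0144
```

View pics/w10.png

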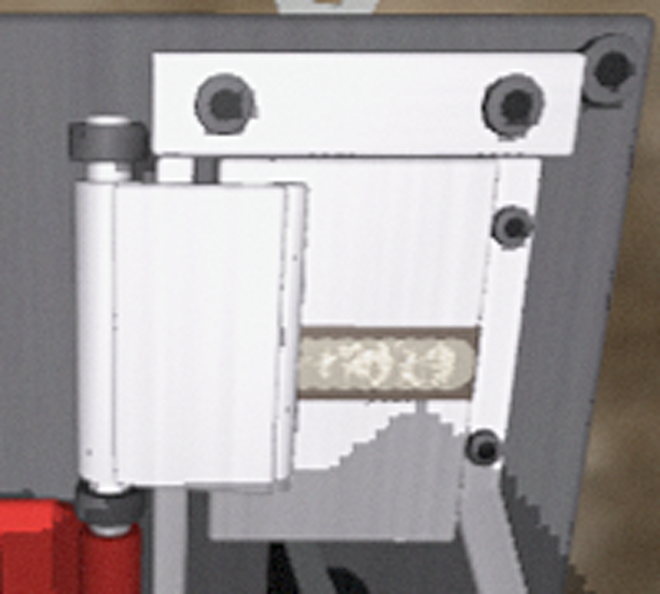

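drive_tool(
  steps=[
    {"hand": 53,"dp": [0,0,0.003],"spin": 0},
    {"hand": 53,"dp": [-0.003,0,0.004],"spin": 0},
    {"hand": 53,"dp": [-0.006,0,0.004],"spin": 0},
    {"hand": 53,"dp": [-0.009,0,0.004],"spin": 0},
    {"hand": 53,"dp": [-0.013,0,0.004],"spin": 0},
    {"hand": 53,"dp": [-0.018,0,0.004],"spin": 0},
    {"hand": 53,"dp": [-0.025,0,0.004],"spin": 0},
    {"hand": 53,"dp": [-0.035,0,0.004],"spin": 0},
    {"hand": 53,"dp": [-0.05,0,0.004],"spin": 0},
    {"hand": 53,"dp": [-0.07,0,0.01],"spin": 0},
    {"hand": 53,"dp": [-0.1,0,0.02],"spin": 0},
    {"hand": 53,"dp": [-0.13,0,0.04],"spin": 0},
    {"hand": 53,"dp": [-0.16,0,0.05],"spin": 0},
    {"hand": 53,"dp": [-0.16,0,0.05],"spin": 0},
    {"hand": 53,"dp": [-0.16,0,0.05],"spin": 0},
  ],
)

```text
time: 10.9
tool_pos: [0.5238, 0.1331, 0.1696]
eef_rot: [[0.001, -0.09, -0.996], [-0.001, -0.996, 0.09], [-1.0, 0.0, -0.001]]
wrist_force: [-0.4, 0.2, 0.1]
gripper_width: 0.0453
```

```bash
python3 - <<'E'
from h import *
s=rep()
p,d=snapshot("wrist");np.savez("pics/w11.npz",p=p,d=d,**s);rep();J,_,_=clip("pics/w11.npz")
cv2.imwrite("pics/w11.png",cv2.resize(p[:,:,::-1],(800,600),interpolation=cv2.INTER_CUBIC))
E
```

```text
t 10.9 jig [-0.0641  0.029 ] z 0.1696 ang err deg -0.04 F [-0.4  0.2  0.1] w 0.0453
t 10.95 jig [-0.0643  0.029 ] z 0.169 ang err deg -0.04 F [ 0.4  0.1 -0.9] w 0.045
bar n 1976 angle 0.182 ymax 0.0843 z@y60 0.0184
```

View pics/w11.png

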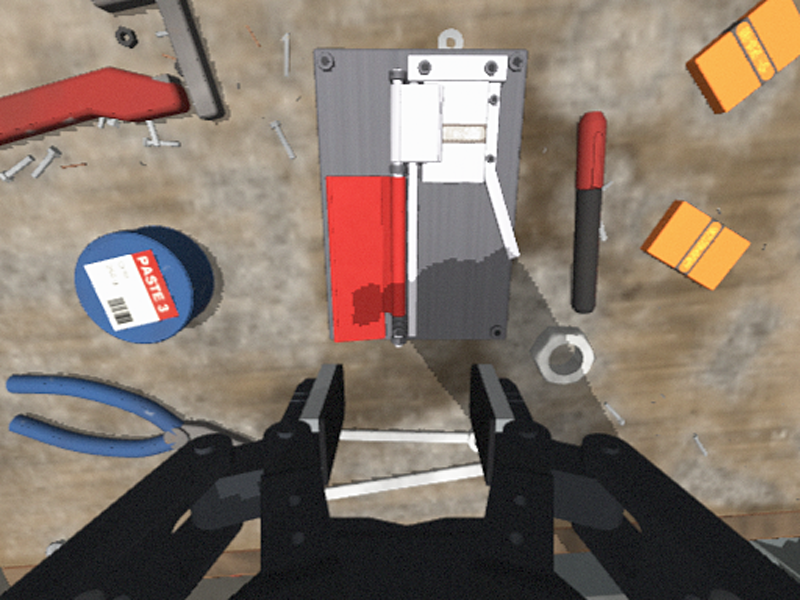

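```bash
python3 - <<'E'
from h import *
w=np.load("pics/w11.npz");p=w['p'];ci=wristci(w)
cv2.imwrite("pics/w11c.png",cv2.resize(p[25:130,240:345,::-1],None,fx=5.6,fy=5.6,interpolation=cv2.INTER_CUBIC))
E
```

```text
(no output)
```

View pics/w11c.png

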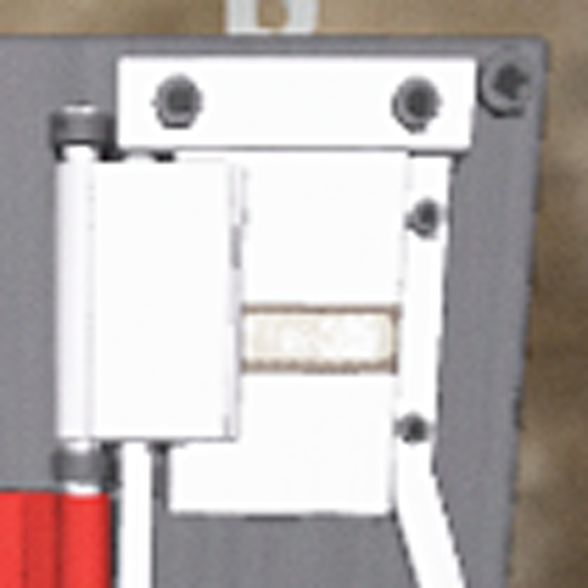

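```bash
python3 - <<'E'
from h import *
w=np.load("pics/w11.npz");ci=wristci(w)
f=lambda a:np.array(a,float)/5.6+[240,25]
for n,a,z in [('near end',[[172,511],[391,514]],.02),('seam',[[320,306],[320,372]],.02),('stop front',[[300,152]],.02),('plate far corner',[[543,37]],.008)]:
    print(n,((ray(ci,f(a),z)[:,:2]-O)@RJ).round(4).tolist())
rep()
hand_in()
E
```

```text
near end [[0.0008, 0.0186], [0.0003, -0.0211]]
seam [[0.0354, -0.0068], [0.0245, -0.0073]]
stop front [[0.0597, -0.0025]]
plate far corner [[0.0795, -0.0451]]
t 10.95 jig [-0.0643  0.029 ] z 0.169 ang err deg -0.04 F [ 0.4  0.1 -0.9] w 0.045
the job is handed in; nothing more can be done
```

The coupon is loaded against the end stop with the jaw closed on it, and the job was handed in at 10.95 s of the 38 s allowed. `hand_in` reports no verdict.

I held the release bar down with the left fingertip. With the right fingertip I slid the coupon along the guides until the push force rose from about 8 N to 21 N. I then eased back, let the bar up, and lifted the hand clear.

**Last checks**
- **Coupon position:** its near end measures jig x +0.3 to +0.8 mm and its seam centre +30 mm, so it is home to within the 2 mm calibration.
- **Squareness:** about 0.013 rad off, against the 0.08 rad allowed.
- **Clip angle:** from depth, about 0.37 rad, a little above the expected 0.34 but inside 0.29–0.39. This measurement scatters by 0.02–0.07 rad. At bar fully down it read up to 0.04 rad past the stop.
- **Hand clear:** the wrist force was about zero, with the hand well above the jig.
- **Other things:** those in the last view showed no sign of having been moved.

**Not checked**
- I could not measure the jaw's force on the coupon; the picture only shows the jaw resting on it.
- The tape measure and tee were out of view at the end, but the hand never came near them.

**Off plan:** one move call was refused because the rows had no "spin" value. I sent it again with spin in every row, ending about 50 mm short of the first target so the camera saw the jig better.

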